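# Set the tilting vise to zero and hold a borescope centred in a press guide bush

### The job

Use its ball-ended lever to bring the tilt-and-swivel vise back to zero on both scales: lever level and pointing straight forward over the red mark on the base, so that the brass guide bush in it stands upright for its inspection picture. Then take the borescope from its stand and lower its tube into the bush, the scope never touching bush or vise, until the yellow band on the tube is level with the bush's top rim. Finish while still holding it there in the gripper, motionless and centred in the bore, and leave everything else on the bench in its place.

Things in the scene. Friction and masses are not known exactly. Their poses are not given: they have to be found in the camera images.
- vise: Blue tilt-and-swivel bench vise, bolted down; base plate 210 x 160 x 14 mm, origin under its centre on the bench, z up, front (red zero mark) at -x. A turntable swivels about the vertical through the origin; between its two cheeks (tops 126 mm high, 148 mm apart outside) a cradle tilts about a level axis 100 mm above the bench, crossing the swivel axis. It clamps the bush and carries the lever.
- swivel (a joint): Swivel of the vise (rad). 0: lever over the red mark, along the vise's -x; positive is counter-clockwise from above (lever towards the vise's -y). Range -1.4 to 1.4; starts between -0.9 and -0.4. Friction of 0.4 N m (3 N at the ball) keeps it where it is left.
- tilt (a joint): Tilt of the vise's cradle (rad). 0: lever level, bush upright; positive: lever raised, bush leaning away from the lever. Range -0.5 to 0.8; starts between 0.3 and 0.6. Friction of 0.45 N m (3 N at the ball) keeps it where it is left.
- lever_ball (a point): Centre of the black ball, 28 mm in diameter, on the end of the cradle's 10 mm round lever, 160 mm from the crossing of swivel and tilt axes and level with it when tilt is 0. Axes turn with the cradle: x from ball to cradle along the lever, y the tilt axis. Grasp from above, fingers either side of the lever; the ball may roll between the pads.
- bush_mouth (a point): Centre of the brass bush's bore at its top rim, 35 mm above the tilt axis along the bore: 135 mm above the bench on the swivel axis when tilt is 0. z points out along the bore. Bore 22 mm in diameter, straight through, 60 mm deep; bush 36 mm outside, flange 48 mm wide, 8 mm thick, at the top. Below it 35 mm of free space.
- stand: Grey painted borescope stand, fixed: base 120 x 90 x 10 mm, a post at its +x side and a 62 x 62 x 6 mm shelf, its top 125 mm above the bench, with a vertical 18 mm hole above the origin in which the scope's tube hangs. Origin on the bench, z up.
- scope: Rigid borescope, loose, 0.13 to 0.21 kg. Steel tube 8 mm in diameter, 110 mm long; origin at the centre of its lower end (tip), z up the tube. Above it a collar, 28 mm wide, 8 mm high, resting on the stand's shelf, then a black camera head 38 (x) x 28 (y) x 62 mm high, and an eyecup to 186 mm above the tip. Starts upright in the stand, tip 15 mm above the bench: lift it straight up.
- scope_tip (a point): Centre of the tube's lower end.
- scope_band (a point): Centre of the tube at the middle of the painted yellow band (6 mm wide), 50 mm above the tip.
- scope_grip (a point): Middle of the camera head, 150 mm above the tip: where to grip it, across its 28 mm (scope y).
- offcut_box: bystander: open cardboard box of white test-strip offcuts, 200 x 160 x 55 high (mm); origin at the centre of its underside, loose
- spare_bush: bystander: spare brass flanged bush standing on the bench, 48 across its flange, 60 high (mm); origin at the centre of its underside, loose
- pillar: bystander: bright steel guide pillar (21 in diameter) upright on a dark foot (44), 110 high (mm); origin at the centre of its underside, loose
- cleaner: bystander: white cleaner bottle with blue cap, 60 in diameter, 160 high (mm); origin at the centre of its underside, loose
- grease: bystander: green grease tin, 64 in diameter, 55 high (mm); origin at the centre of its underside, loose
- screwdriver: bystander: screwdriver lying on the bench (mm); origin at the centre of its underside, loose
- pin_tray: bystander: low blue tray with steel dowel pins, 120 x 85 x 25 high (mm); origin at the centre of its underside, loose
- caliper: bystander: digital caliper lying on the bench, 200 long, 15 high (mm); origin at the centre of its underside, loose

How it is judged:
By the outcome, as a careful person would: the job done as asked, in the order asked, and still so for the second after the job is handed in, while the arm keeps its last pose, push and grip.
It also fails if it takes over 61 s, if anything falls off the work surface, if the arm or the gripper's body presses on something with over 40 N, if the wrist force passes 120 N, or if a joint passes its speed limit or range.

### The arm

A 6-joint arm with a two-finger parallel gripper is mounted at the origin on the work surface. World frame = base frame: x ahead of the robot, y to its left, z up, the work surface at z = 0. Lengths are in mm, angles in degrees, forces in N, time in s.
With the tool pointing down it reaches from about 250 to 775 mm from the base axis. Payload 4 kg.
Tool frame: the origin (TCP) lies on the centre line of the jaws, within the pads' length; the fingertips stand 17 mm ahead of it and the grasp point (between the pads) lies 2 mm behind it; z points along the fingers, y is the line along which they close (so a half turn about z gives the same grasp; the last joint's range is limited). The gripper opens to 94 mm and grips with 3 to 60 N. Pads are 16 mm wide; open, the fingers measure 119 mm over their backs; the gripper's body (75 mm by 177 mm) begins 78 mm behind the grasp point.
Start: joints at [-72.542, 4.996, 78.535, -0, 96.463, -5.907], TCP at [218.125, -504.919, 193.706] pointing down, gripper open.
Joint ranges: [-177.83, 177.83], [-43.37, 116.18], [15.69, 146.23], [-61.86, 241.86], [9.47, 152.12], [-147.06, 147.06]. Speed limits (degrees/s): [159.86, 159.86, 180, 180, 180, 180].

### API

Orientations are given as [roll, pitch, yaw] about the fixed x, y, z axes, in that order (R = Rz(yaw) Ry(pitch) Rx(roll)).
In Python, from rig import telemetry, vision, manip, spotter gives the robot as it stands.
- The arm moves only by the shell command python3 -m creep 'ROWS' [FORCE]. ROWS is JSON, a list of rows, each a list of 7 numbers: the finger opening in cm, from 0 to 9.4, then the shift along the world's x, y, z in cm, then the turn, a rotation vector about the world's x, y, z in degrees. In form: [[gripper, x, y, z, rx, ry, rz], ...]. A call has 1 to 12 rows; each row shifts and turns the commanded pose from where the row before left it; what a row does not reach is not made up. A row lasts 1/8 s, in which the tool goes at most 62.5 mm and 10.7 degrees, less where a joint would pass 70% of its speed; a pose out of reach is approached as far as the arm can. A call with a gripper value outside its range is refused whole. The fingers move at their own pace and stop on an object; FORCE is the grip in N (left out, the last holds). Time passes only in rows, so rows that do not move let the fingers close. It gives the time, the measured TCP pose, the force, the opening and the grip force at its end, in the units of the state.
- telemetry.read_state(): the state, without advancing time (a new reading comes with each control period).
- vision.capture(name): name is "scene" or "top" or "wrist"; returns a dict with "img" (480x640x3 uint8, red, green, blue), "fx", "fy", "cx", "cy" (pixels), "eye" and "orientation" of the camera in the world; the wrist camera has in their place "T_tool_cam" (4x4, takes a point from camera to tool coordinates, whose origin is the TCP and whose axes are the flange's). Camera axes: x right, y up, looking along -z (the intrinsics and any distortion apply to the point x, -y, -z); pixel columns grow to the right and rows downward; lengths in mm; the calibration is good to about 2 mm. A picture is of the moment at which its call begins: read the wrist's pose just before it. There is no depth.
- manip.finish_job(): hands the job in; it is judged then, once.
Trained networks look in the newest picture that a camera, given by its name, has taken for a name from the list of things; names that differ only in an ending like _2 or _b are one class to them, and where a whole thing is asked for, a point or a joint stands for the part that bears it (a point fixed in the world has none). Each returns a list of dicts, best first, with "confidence" (0 to 1); they miss things now and then, are a little off and sometimes report something else, mostly with a low value. They report only what shows in the picture. A call takes as long as a camera call.
- spotter.look_for(query, camera): "rect" ([left, top, width, height] in pixels, round what is visible of it).
- spotter.silhouettes(query, camera): "region" (480x640 bool, what is visible of it) and "rect" ([left, top, width, height] in pixels, round what is visible of it).
- spotter.pinpoint(query, camera): "centre" ([column, row] in pixels: a listed point, or the origin of a listed thing).
The state is a dict: "time": time; "joints": joint angles; "joint_velocities": joint speeds; "tau": joint torques, N m; "position": TCP position; "tcp_rot": TCP orientation; "contact_force": force on the tool from outside, world axes, zero at the start; "moment": the same for the moment, N m; "gripper_width": finger opening in mm; "grip_force": force on a finger pad.
Only numpy, scipy, OpenCV 4.12 (cv2) and the standard library are available. Lean on these libraries where they do the work, as an engineer would, in place of code of your own. Each camera call takes 0.05 s, during which the arm holds its last target. There are 200 camera calls.

## Working session

There is one attempt and no reset: what is moved stays moved. The work goes in short steps, Python scripts to look and compute and a shell command to move; the robot and the scene stay as the last step left them, time stands still between calls to the robot, and variables do not carry over. Pictures are saved under pics/ and viewed, at most 10 in all, crops included, and the job is handed in when it is done.

```bash
ls; mkdir -p pics; cat > h.py <<'E'
import numpy as np, cv2
from scipy.spatial.transform import Rotation as R
from rig import telemetry, vision, manip, spotter
def cam(name):
    s=telemetry.read_state(); c=vision.capture(name)
    if name=='wrist':
        T=np.array(c['T_tool_cam']); Rt=R.from_euler('xyz',s['tcp_rot'],degrees=True).as_matrix()
        c['C']=np.array(s['position'])+Rt@T[:3,3]; c['M']=Rt@T[:3,:3]
    else:
        c['C']=np.array(c['eye']); o=np.array(c['orientation'],float)
        c['M']=o if o.shape==(3,3) else R.from_euler('xyz',o,degrees=True).as_matrix()
    return c
def ray(c,p):
    d=c['M']@np.array([(p[0]-c['cx'])/c['fx'],-(p[1]-c['cy'])/c['fy'],-1]); return d/np.linalg.norm(d)
def atz(c,p,z):
    d=ray(c,p); return c['C']+d*(z-c['C'][2])/d[2]
def proj(c,P):
    q=c['M'].T@(np.array(P)-c['C']); return np.array([c['cx']+c['fx']*q[0]/-q[2], c['cy']+c['fy']*q[1]/q[2]])
def tri(obs):
    A=np.zeros((3,3));b=np.zeros(3)
    for c,p in obs:
        d=ray(c,p);P=np.eye(3)-np.outer(d,d);A+=P;b+=P@c['C']
    X=np.linalg.solve(A,b); return X,[np.round(proj(c,X)-p,1) for c,p in obs]
def save(c,n): cv2.imwrite('pics/'+n,cv2.cvtColor(c['img'],cv2.COLOR_RGB2BGR))
E
python3 - <<'E'
from h import *
s=telemetry.read_state(); print(s)
C={}
for n in ['scene','top']:
    c=C[n]=cam(n); save(c,n+'0.png'); print(n,{k:v for k,v in c.items() if k not in('img',)})
    for q in ['vise','lever_ball','bush_mouth','stand','scope','scope_tip','scope_band','scope_grip','cleaner','pillar','spare_bush','grease','offcut_box','pin_tray','caliper','screwdriver']:
        for r in spotter.pinpoint(q,n)[:2]: 
            z={'lever_ball':160,'bush_mouth':135,'scope_grip':165}.get(q,0)
            print(n,q,np.round(r['centre'],1),round(r['confidence'],2),np.round(atz(c,r['centre'],z)))
            C[n,q]=C.get((n,q),r['centre'])
for q in ['lever_ball','bush_mouth','stand','scope','scope_grip','vise']:
    if ('scene',q) in C and ('top',q) in C: print(q,tri([(C[n],C[n,q]) for n in('scene','top')]))
E
```

```text
pics
{'time': 0.0, 'joints': array([-7.25417122e+01,  5.03812029e+00,  7.86218469e+01, -9.18933014e-05,
        9.64638825e+01, -5.90681711e+00]), 'joint_velocities': array([ 0.06608351,  0.05829023, -0.03476874,  0.05459313,  0.0346917 ,
       -0.02403156]), 'tau': array([ 4.47097264e-04, -3.40178490e+01, -3.02432585e+01,  7.18663540e-02,
        3.29918484e-02, -1.96883484e-04]), 'position': array([ 217.95158552, -504.35535966,  192.5393066 ]), 'tcp_rot': array([-1.79876798e+02, -1.26546247e-02,  2.33650811e+01]), 'contact_force': array([-0.42134145, -0.25811272,  0.01685234]), 'moment': array([ 0.0032568 ,  0.05874585, -0.02148061]), 'grip_force': 0.0, 'gripper_width': 94.2691865916966}
scene {'fx': 591.1885784697228, 'fy': 591.1885784697228, 'cx': 315.973165439769, 'cy': 233.99501332428855, 'eye': array([1302.82256205,  966.71034655, 1044.08763019]), 'orientation': array([ 52.87358407,   0.77960934, 141.99131712]), 'C': array([1302.82256205,  966.71034655, 1044.08763019]), 'M': array([[-0.78784451, -0.38021799,  0.4844949 ],
       [ 0.61572388, -0.46888754,  0.63326817],
      
[... 2681 characters left out ...]
 -321.    0.]
top screwdriver [229.2 327.3] 0.71 [364. 257.   0.]
lever_ball (array([481.69837689, 137.03242656, 176.29606425]), [array([-0.6, -0. ]), array([-0.4,  0.5])])
bush_mouth (array([615.69942739,  45.37724791, 135.84835579]), [array([-0.4, -0.1]), array([-0.3,  0.3])])
stand (array([ 511.81630818, -320.26412847,    0.71943662]), [array([-1. , -0.2]), array([-0.7,  0.9])])
scope (array([ 519.4594143 , -315.67080695,   21.25081255]), [array([-1.1, -0.3]), array([-0.9,  1. ])])
scope_grip (array([ 628.2327144 , -190.9043364 ,  270.47297057]), [array([-10.1,  -3.1]), array([-7.9,  9.4])])
vise (array([603.07698707,  54.38115221,   8.43882095]), [array([1.8, 0.2]), array([ 1.1, -1.3])])
```

View pics/scene0.png

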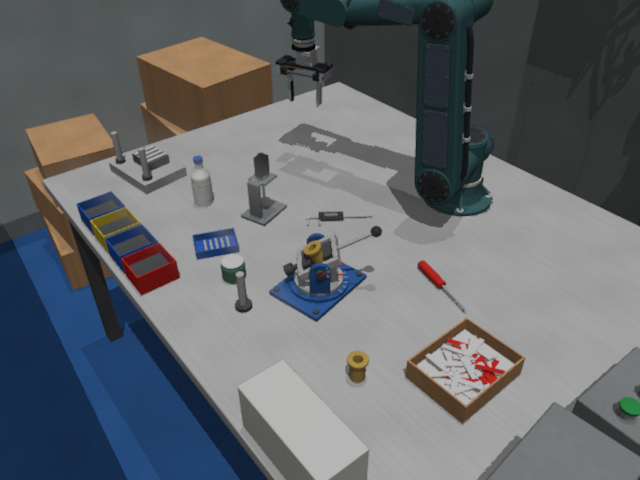

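View pics/top0.png

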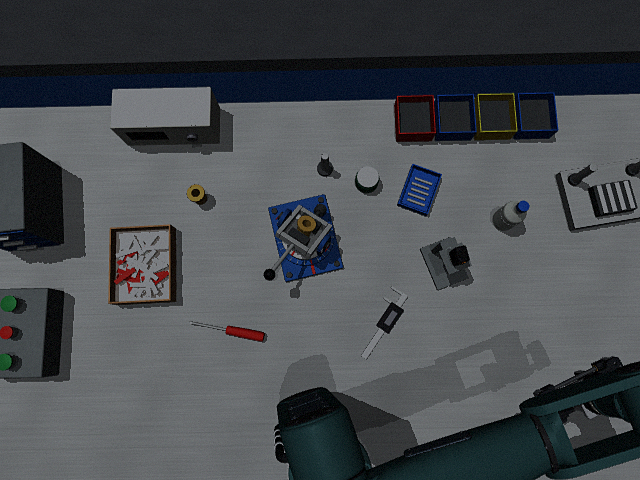

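The scene view shows the vise near (318,285) with the ball at (377,231), and the stand with the scope at (262,185). The top view shows the vise plate at about (305,238) with the red mark at about (313,268), and the ball at (269,274). The ball triangulates to about (482,137,172), which is plausible. Next I'll look closer with the wrist camera.

```bash
python3 -m creep '[[9.4,0,0,4,0,0,0],[9.4,1,4,5,0,0,10],[9.4,2,5.5,3,0,0,10],[9.4,2.5,5.5,2,0,0,10],[9.4,2.5,5.5,2,0,0,10],[9.4,2.5,5.5,2,0,0,10],[9.4,2.5,5.5,2,0,0,10],[9.4,2.5,5.5,2,0,0,10],[9.4,2.5,5.5,2,0,0,10],[9.4,2.5,5.5,1,0,0,10],[9.4,2,4,0,0,0,10],[9.4,0,0,0,0,0,0]]'
python3 - <<'E'
from h import *
c=cam('wrist'); save(c,'w1.png'); print(np.round(c['T_tool_cam'],3),c['fx'],c['cx'],c['cy'],c['C'],[k for k in c])
for q in ['vise','lever_ball','bush_mouth']:
    for r in spotter.pinpoint(q,'wrist')[:2]: print(q,r)
E
```

```text
time: 3.2
position: [439.8, 7.2, 437.7]
tcp_rot: [-180.0, -0.1, 123.7]
contact_force: [-0.6, -0.3, 0.6]
gripper_width: 94.2
grip_force: 0.0
[[ 1.00000e-03  9.60000e-01  2.78000e-01  8.08750e+01]
 [ 1.00000e+00 -0.00000e+00 -2.00000e-03 -6.26000e-01]
 [-2.00000e-03  2.78000e-01 -9.60000e-01 -1.90089e+02]
 [ 0.00000e+00  0.00000e+00  0.00000e+00  1.00000e+00]] 421.9381764648435 315.43924112015196 243.10853401125755 [394.66791981  74.13819004 627.85931502] ['img', 'fx', 'fy', 'cx', 'cy', 'T_tool_cam', 'C', 'M']
vise {'centre': [424.1, 214.8], 'confidence': 0.96}
lever_ball {'centre': [416.8, 119.2], 'confidence': 0.58}
bush_mouth {'centre': [449.8, 248.1], 'confidence': 0.72}
```

View pics/w1.png

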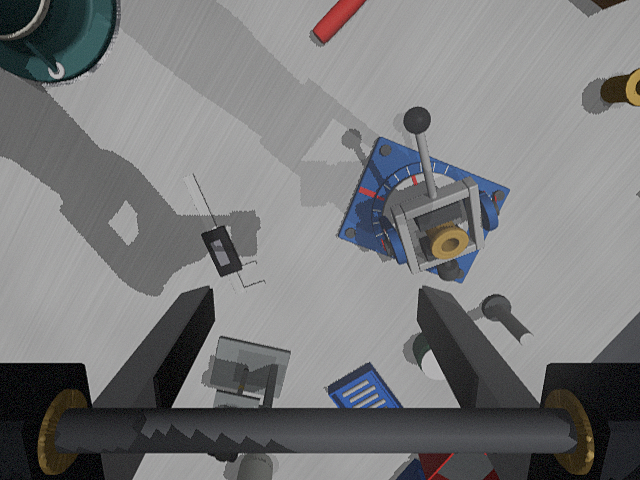

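```bash
python3 - <<'E'
from h import *
import json
# vise base fit: top + wrist + scene, blue plate mask; corner residuals
C={n:cam(n) for n in ['wrist','top','scene']}
for n,c in C.items():
    hsv=cv2.cvtColor(c['img'],cv2.COLOR_RGB2HSV)
    blue=cv2.inRange(hsv,(100,120,40),(125,255,255))
    p0=proj(c,[602,56,0]); m=np.zeros_like(blue); cv2.circle(m,tuple(int(v) for v in p0),{'wrist':165,'top':60,'scene':62}[n],255,-1)
    blue&=m; k=cv2.connectedComponentsWithStats(blue)
    pts=np.argwhere(blue)[:,::-1]
    h=cv2.convexHull(pts); W=np.array([atz(c,p[0],14)[:2] for p in h],np.float32)
    print(n,p0,cv2.minAreaRect(W))
    for q in ['lever_ball','bush_mouth','vise']:
        print(q,[ (np.round(r['centre'],1),round(r['confidence'],2)) for r in spotter.pinpoint(q,n)[:2]])
    red=cv2.inRange(hsv,(0,140,80),(8,255,255))|cv2.inRange(hsv,(172,140,80),(180,255,255)); red&=m
    q=np.argwhere(red)[:,::-1]
    if len(q): print('red',len(q),q.mean(0),atz(c,q.mean(0),14))
E
```

```text
wrist [423.80379074 207.88428755] ((604.8531494140625, 52.543724060058594), (215.77171325683594, 162.1307830810547), 12.546710968017578)
lever_ball [(array([416.6, 117.7]), 0.75), (array([247.2, 367.3]), 0.48)]
bush_mouth [(array([452.7, 243.5]), 0.82), (array([418.4, 115. ]), 0.43)]
vise [(array([418.6, 212.2]), 0.63), (array([615.8,  86.3]), 0.44)]
red 135 [386.88888889 191.13333333] [536.92806084  46.57159225  14.        ]
top [303.97217094 237.40282448] ((601.54150390625, 50.368133544921875), (208.34205627441406, 206.03128051757812), 12.562088966369629)
lever_ball [(array([268.8, 273.9]), 0.79)]
bush_mouth [(array([323.6, 166. ]), 0.22)]
vise []
scene [318.1137802  287.09426928] ((580.0784301757812, 17.766212463378906), (274.81671142578125, 229.0146942138672), 12.453206062316895)
lever_ball [(array([377.7, 228.8]), 0.64), (array([263.4, 189.6]), 0.23)]
bush_mouth [(array([311.7, 248.4]), 0.79)]
vise [(array([316.1, 283.7]), 0.92)]
red 18 [328.44444444 273.72222222] [557.63232841  44.1307036   14.        ]
```

The wrist view shows the plate's front edge at (338..378, 137..237), the red mark at about (370,192), the ball at (417,119) and the bush at (449,242). Vise yaw comes out at about 12.5°, with the origin near (602,53). Next I'll fit swivel and tilt.

```bash
cat > fit.py <<'E'
from h import *
from scipy.optimize import least_squares
def obs(names,qs=('lever_ball','bush_mouth')):
    O=[]
    for n in names:
        c=cam(n)
        for q in qs:
            r=spotter.pinpoint(q,n)
            if r and r[0]['confidence']>.5: O.append((n,q,c,np.array(r[0]['centre'])))
    return O
Y0=np.radians(12.5)
def pts(v):
    x,y,s,t=v; d=Y0+s
    f=np.array([-np.cos(d),-np.sin(d),0]); o=np.array([x,y,100]); u=np.array([0,0,1.])
    return {'lever_ball':o+160*(f*np.cos(t)+u*np.sin(t)),'bush_mouth':o+35*(u*np.cos(t)-f*np.sin(t)),'vise':np.array([x,y,0])}
def fit(O,v0=(602.5,53,-.8,.45)):
    def res(v):
        P=pts(v); r=[(proj(c,P[q])-p)/2 for n,q,c,p in O]
        return np.concatenate(r+[(np.array(v[:2])-(602.5,53))/2])
    s=least_squares(res,v0,loss='soft_l1')
    for n,q,c,p in O: print(n,q,np.round(proj(c,pts(s.x)[q])-p,1))
    return s.x
E
python3 - <<'E'
from fit import *
O=obs(['wrist','top','scene']*2)
X,r=tri([(c,p) for n,q,c,p in O if q=='lever_ball']);print('ball',X)
v=fit(O); print(v,pts(v))
E
```

```text
ball [476.97698316 137.33143198 172.57944835]
wrist lever_ball [-1.2  1.4]
wrist bush_mouth [ 210.9 -144.9]
scene lever_ball [-4.2  0.9]
scene bush_mouth [3.4 0.4]
wrist lever_ball [1.7 0. ]
wrist bush_mouth [-0.7  1.1]
top bush_mouth [-110.6   32. ]
scene lever_ball [-4.5  2.1]
scene bush_mouth [ 0.4 -0.2]
[ 6.00743308e+02  5.12259251e+01 -8.27096982e-01  4.37273955e-01] {'lever_ball': array([481.85029831, 134.13342068, 167.75543871]), 'bush_mouth': array([612.90079388,  42.74816243, 131.70683005]), 'vise': array([600.74330781,  51.22592514,   0.        ])}
```

```bash
python3 -m creep '[[9,1.0,3.2,-5,0,0,7],[9,1.0,3.2,-5,0,0,7],[9,1.0,3.2,-5,0,0,7],[9,1.1,3.3,-4,0,0,0.5],[9,0,0,0,0,0,0],[9,0,0,0,0,0,0]]'
python3 - <<'E'
from fit import *
for i in range(2):
    O=obs(['wrist'])
    for n,q,c,p in O: print(n,q,p,atz(c,p,168) if q=='lever_ball' else atz(c,p,132))
save(O[0][2],'w2.png')
E
```

```text
time: 5.65
position: [480.5, 133.6, 249.6]
tcp_rot: [180.0, 0.1, 144.9]
contact_force: [-0.4, 0.6, 1.0]
gripper_width: 90.2
grip_force: 0.0
wrist lever_ball [316.9 247.8] [482.06109412 133.61962668 168.        ]
wrist bush_mouth [320.9 414. ] [615.71915516  44.39474606 132.        ]
wrist bush_mouth [321.2 408.5] [613.00862353  46.71243062 132.        ]
```

View pics/w2.png

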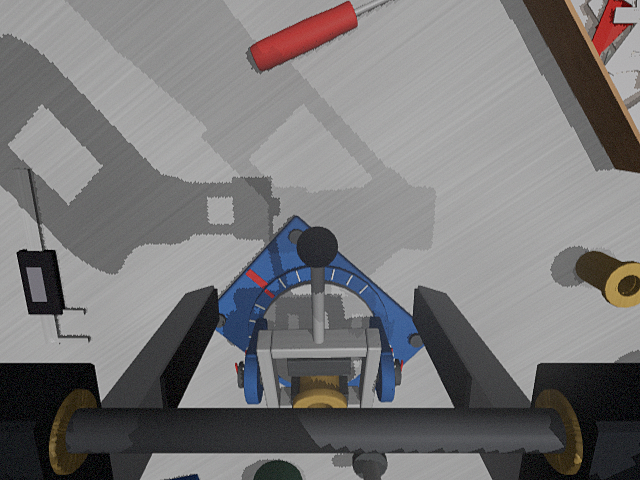

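The ball is at (318,246), centred between the fingers, with the lever straight down the image. The yaw is right, so I'll descend and close.

```bash
python3 -m creep '[[6,0.15,0,-3,0,0,0],[5,0,0,-3,0,0,0],[5,0,0,-2.36,0,0,0],[5,0,0,0,0,0,0],[2,0,0,0,0,0,0],[2,0,0,0,0,0,0],[2,0,0,0,0,0,0],[2,0,0,0,0,0,0]]' 20; python3 - <<'E'
from fit import *
print(telemetry.read_state()['position'])
c=cam('wrist'); save(c,'w3.png')
# arc plan, from actual TCP
p=np.array(telemetry.read_state()['position'])+[0,0,2]
O=np.array([601.5,52,100]); d=p-O; h=np.hypot(d[0],d[1]); print('r',np.linalg.norm(d),'tilt',np.degrees(np.arctan2(d[2],h)),'sw',np.degrees(np.arctan2(-d[1],-d[0]))-12.5)
E
```

```text
time: 6.95
position: [482.1, 133.9, 165.5]
tcp_rot: [179.9, 0.1, 144.9]
contact_force: [0.5, -0.4, 2.4]
gripper_width: 21.2
grip_force: 17.3
[482.07817248 133.94249679 165.51236667]
r 159.7843531138382 tilt 24.987780255238178 sw -46.962282180334455
```

View pics/w3.png

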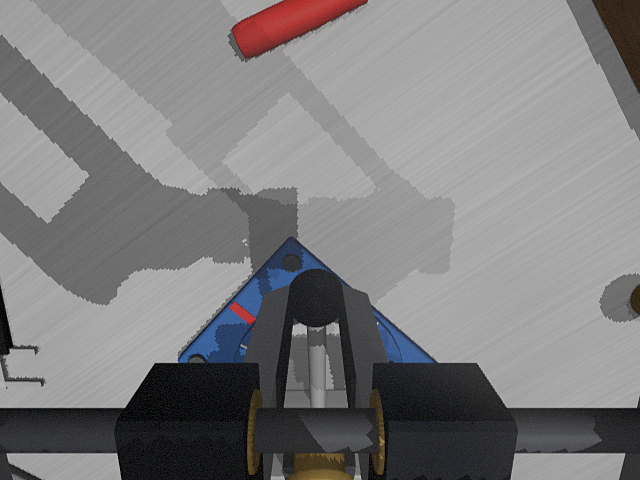

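```bash
python3 - <<'E'
from fit import *
s=telemetry.read_state(); print(s['position'],s['gripper_width'],s['grip_force'],s['contact_force'],s['moment'])
print(proj(cam('wrist'),[482.1,133.9,168]))
for n in ['scene','top']:
  c=cam(n); print(n,[(r['centre'],r['confidence']) for r in spotter.pinpoint('lever_ball',n)[:2]],proj(c,[482.1,133.9,168]))
E
```

```text
[482.08931021 133.95300667 165.4968989 ] 21.38344002994327 17.460991702973843 [-0.17072658 -0.61536616  2.35280018] [-0.13403826 -0.15934147  0.00629226]
[315.95713386 296.31642717]
scene [([378.6, 228.1], 0.57)] [375.24022624 232.32654723]
top [] [269.14037907 274.37627614]
```

```bash
python3 - <<'E'
from fit import *
s=telemetry.read_state(); c=cam('wrist'); im=cv2.cvtColor(c['img'],cv2.COLOR_RGB2BGR)
im=cv2.convertScaleAbs(im,alpha=1.8,beta=30)
Rt=R.from_euler('xyz',s['tcp_rot'],degrees=True).as_matrix(); k=4
x0,y0=220,240; im=cv2.resize(im[y0:y0+150,x0:x0+200],None,fx=k,fy=k,interpolation=cv2.INTER_NEAREST)
w=s['gripper_width']/2
for y in(-w,w):
  P=[np.array(s['position'])+Rt@np.array(a) for a in [(-8,y,17),(8,y,17),(8,y,-20),(-8,y,-20)]]
  q=np.array([(proj(c,p)-(x0,y0))*k for p in P]).astype(int); cv2.polylines(im,[q],True,(0,255,0),1)
b=np.array(s['position'])+[0,0,2]
q=(proj(c,b)-(x0,y0))*k; d=np.linalg.norm(b-c['C']); cv2.circle(im,tuple(q.astype(int)),int(14*c['fx']/d*k),(0,0,255),1)
cv2.imwrite('pics/z1.png',im); print(c['C'],d)
E
```

```text
[414.96173987 180.02599545 355.37774512] 204.84576203889944
```

View pics/z1.png

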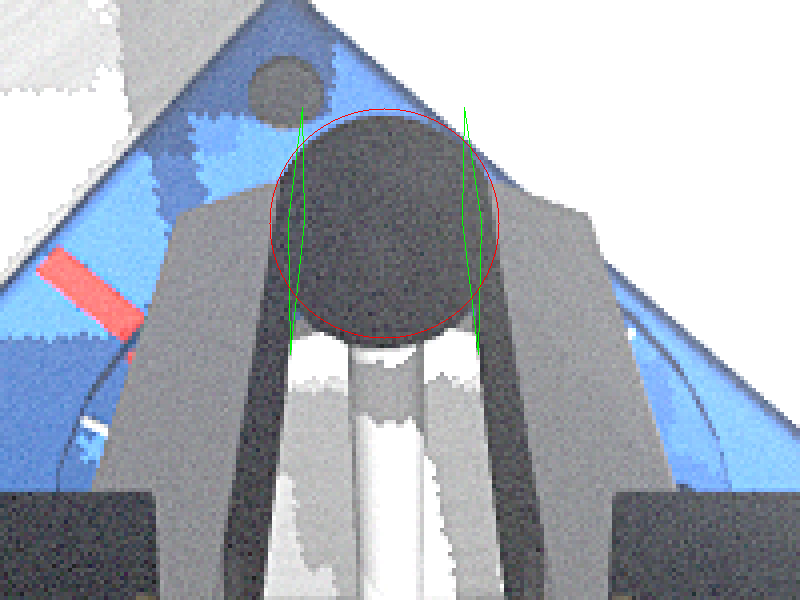

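The ball matches the expected circle and is centred between the pads, and the low opening fits pad compliance. Next I'll plan the arc.

```bash
cat > arc.py <<'E'
from fit import *
import sys
def arc(n,sw1=0.,t1=0.,O=(601.5,52.5,100),y=12.5):
    O=np.array(O); p=np.array(telemetry.read_state()['position'])+[0,0,2]; d=p-O; h=np.hypot(d[0],d[1])
    r=np.linalg.norm(d); t=np.degrees(np.arctan2(d[2],h)); s=np.degrees(np.arctan2(-d[1],-d[0]))-y
    print('r %.1f tilt %.2f sw %.2f'%(r,t,s)); prev=p; out=[]
    for k in range(1,n+1):
        a=k/n; A=np.radians(y+s+(sw1-s)*a); B=np.radians(t+(t1-t)*a); rr=r+(160-r)*a
        q=O+rr*np.array([-np.cos(A)*np.cos(B),-np.sin(A)*np.cos(B),np.sin(B)])
        out.append(np.round((q-prev)/10,2)); prev=prev+out[-1]*10
    print((sw1-s)/n); print([o.tolist() for o in out])
E
python3 -c "
from arc import *
arc(24)"
```

```text
r 159.5 tilt 24.96 sw -46.80
1.9500154884849676
[[-0.37, -0.35, -0.26], [-0.36, -0.36, -0.27], [-0.35, -0.38, -0.26], [-0.33, -0.4, -0.27], [-0.31, -0.42, -0.28], [-0.29, -0.43, -0.27], [-0.28, -0.45, -0.27], [-0.25, -0.45, -0.28], [-0.24, -0.48, -0.28], [-0.22, -0.48, -0.28], [-0.2, -0.5, -0.28], [-0.17, -0.5, -0.28], [-0.15, -0.51, -0.28], [-0.13, -0.52, -0.29], [-0.11, -0.53, -0.28], [-0.09, -0.53, -0.29], [-0.06, -0.54, -0.29], [-0.03, -0.54, -0.28], [-0.02, -0.54, -0.29], [0.01, -0.55, -0.29], [0.03, -0.54, -0.29], [0.06, -0.54, -0.29], [0.08, -0.54, -0.29], [0.11, -0.53, -0.29]]
```

```bash
python3 -m creep '[[2,-0.37,-0.35,-0.26,0,0,1.95],[2,-0.36,-0.36,-0.27,0,0,1.95],[2,-0.35,-0.38,-0.26,0,0,1.95],[2,-0.33,-0.4,-0.27,0,0,1.95],[2,-0.31,-0.42,-0.28,0,0,1.95],[2,-0.29,-0.43,-0.27,0,0,1.95],[2,-0.28,-0.45,-0.27,0,0,1.95],[2,-0.25,-0.45,-0.28,0,0,1.95],[2,-0.24,-0.48,-0.28,0,0,1.95],[2,-0.22,-0.48,-0.28,0,0,1.95],[2,-0.2,-0.5,-0.28,0,0,1.95],[2,-0.17,-0.5,-0.28,0,0,1.95]]' 20
python3 -c "
from arc import *
arc(12)
c=cam('wrist');print(spotter.pinpoint('lever_ball','wrist')[:1],proj(c,np.array(telemetry.read_state()['position'])+[0,0,2]))"
```

```text
time: 8.8
position: [447.1, 83.8, 132.2]
tcp_rot: [179.8, -0.1, 168.4]
contact_force: [-3.3, 4.0, 4.6]
gripper_width: 20.6
grip_force: 6.1
r 161.3 tilt 12.25 sw -23.97
1.9974565209363
[[-0.15, -0.53, -0.28], [-0.12, -0.54, -0.29], [-0.1, -0.55, -0.28], [-0.08, -0.55, -0.29], [-0.05, -0.55, -0.28], [-0.03, -0.56, -0.29], [0.0, -0.55, -0.28], [0.02, -0.56, -0.29], [0.05, -0.56, -0.28], [0.07, -0.55, -0.29], [0.09, -0.55, -0.29], [0.12, -0.55, -0.28]]
[{'centre': [314.4, 296.2], 'confidence': 0.61}] [314.53298016 295.69646103]
```

```bash
python3 -m creep '[[1,-0.15,-0.53,-0.28,0,0,2],[1,-0.12,-0.54,-0.29,0,0,2],[1,-0.1,-0.55,-0.28,0,0,2],[1,-0.08,-0.55,-0.29,0,0,2],[1,-0.05,-0.55,-0.28,0,0,2],[1,-0.03,-0.56,-0.29,0,0,2],[1,0,-0.55,-0.28,0,0,2],[1,0.02,-0.56,-0.29,0,0,2],[1,0.05,-0.56,-0.28,0,0,2],[1,0.07,-0.55,-0.29,0,0,2],[1,0.09,-0.55,-0.29,0,0,2],[1,0.12,-0.55,-0.28,0,0,2]]' 12
cat > chk.py <<'E'
from arc import *
arc(1)
c=cam('wrist'); s=telemetry.read_state(); print(spotter.pinpoint('lever_ball','wrist')[:1],proj(c,np.array(s['position'])+[0,0,2]),s['contact_force'],s['grip_force'],s['gripper_width'])
im=c['img']; hsv=cv2.cvtColor(im,cv2.COLOR_RGB2HSV)
cv2.imwrite('pics/last.png',cv2.cvtColor(im,cv2.COLOR_RGB2BGR))
E
python3 chk.py
```

```text
time: 10.4
position: [444.5, 16.8, 97.1]
tcp_rot: [179.8, -0.2, -167.7]
contact_force: [-4.1, 2.4, 3.7]
gripper_width: 10.5
grip_force: 2.3
r 161.0 tilt -0.33 sw 0.32
-0.3168856881938673
[[0.08, 0.11, 0.09]]
[{'centre': [314.7, 293.4], 'confidence': 0.71}] [314.70872428 296.04520341] [-2.78573388  1.43805714  2.80534564] 1.9362246722448617 10.16821070854029
```

View pics/last.png

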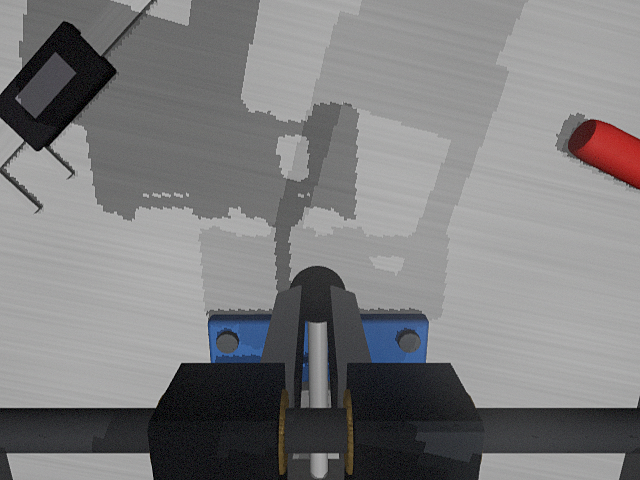

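The fingertips now overlap the ball (about (318,293)) and the opening is 10 mm, so the ball has slid partly out of the pads. Before moving again I'll check the geometry with the other cameras.

```bash
python3 - <<'E'
from fit import *
s=telemetry.read_state(); c=cam('wrist'); p=np.array(s['position'])
Rt=R.from_euler('xyz',s['tcp_rot'],degrees=True).as_matrix()
for a in [(0,0,0),(8,5,17),(-8,5,17),(8,5,-20),(0,0,-2),(0,0,-17),(0,0,28)]: print(a,np.round(proj(c,p+Rt@np.array(a)),1))
O=[]
for n in ['scene','top']:
    k=cam(n); save(k,n+'1.png')
    for q in ['lever_ball','bush_mouth','vise']:
        for r in spotter.pinpoint(q,n)[:1]:
            print(n,q,r,proj(k,pts((601.5,52.5,0,0))[q])); O.append((n,q,k,np.array(r['centre'])))
a,b=cv2.imread('pics/scene1.png')[180:320,230:430],cv2.imread('pics/top1.png')[180:320,220:420]
cv2.imwrite('pics/z2.png',cv2.resize(np.hstack([a,b]),(800,280),interpolation=cv2.INTER_CUBIC))
E
```

```text
(0, 0, 0) [316.3 294.8]
(8, 5, 17) [325.8 267.5]
(-8, 5, 17) [325.6 296. ]
(8, 5, -20) [327.9 296.1]
(0, 0, -2) [316.3 296.4]
(0, 0, -17) [316.4 309.9]
(0, 0, 28) [316.1 274.5]
scene lever_ball {'centre': [357.4, 227.8], 'confidence': 0.76} [354.81953937 227.17742719]
scene bush_mouth {'centre': [315.4, 245.3], 'confidence': 0.54} [316.77947508 245.85455782]
scene vise {'centre': [314.4, 285.0], 'confidence': 0.7} [317.43817662 286.31101456]
top bush_mouth {'centre': [305.2, 227.7], 'confidence': 0.65} [303.2470667  227.34678188]
top vise {'centre': [304.5, 238.6], 'confidence': 0.76} [305.25952934 237.55623355]
```

View pics/z2.png

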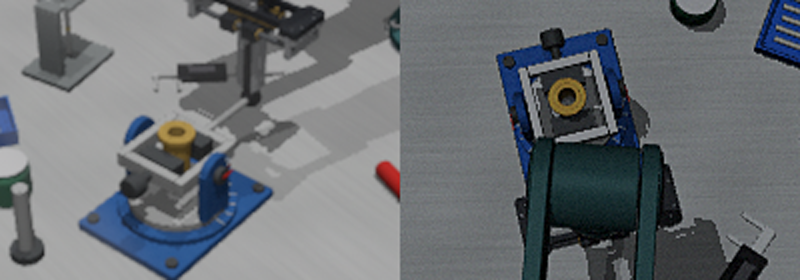

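Scene and top views show the cradle close to zero, with the bush at about (176,130) in the left crop and (567,97) in the right. The pads reached the commanded width, so the grip is unreliable. I'll open, lift and re-measure with the view clear.

```bash
cat > blob.py <<'E'
from fit import *
def ballpx(c,g,rad=45):
    im=cv2.medianBlur(cv2.cvtColor(c['img'],cv2.COLOR_RGB2GRAY),5); x,y=map(int,g)
    m=np.zeros_like(im); cv2.circle(m,(x,y),rad,255,-1)
    b=cv2.inRange(im,0,62)&m
    n,l,st,ce=cv2.connectedComponentsWithStats(cv2.morphologyEx(b,cv2.MORPH_OPEN,np.ones((9,9))))
    i=1+np.argmax(st[1:,4]); return ce[i],st[i]
E
python3 -m creep '[[5,0,0,0,0,0,0],[6,0,0,0,0,0,0],[6,0,0,0,0,0,0],[6,0,0,0,0,0,0]]' 
python3 - <<'E'
from blob import *
c=cam('wrist'); p=np.array(telemetry.read_state()['position'])
print(proj(c,p),ballpx(c,proj(c,p)),[(r['centre'],r['confidence']) for r in spotter.pinpoint('lever_ball','wrist')[:1]]); np.save('a.npy',c,allow_pickle=True)
E
python3 -m creep '[[7,0,0,4,0,0,0],[8,0,0,5,0,0,0],[8,0,0,5,0,0,0],[8,0,0,0,0,0,0],[8,0,0,0,0,0,0]]' 
python3 - <<'E'
from blob import *
c0=np.load('a.npy',allow_pickle=True).item()
c=cam('wrist'); g=proj(c,[445.3,17.9,100]); print(g,ballpx(c,g),[(r['centre'],r['confidence']) for r in spotter.pinpoint('lever_ball','wrist')[:1]],[(r['centre'],r['confidence']) for r in spotter.pinpoint('bush_mouth','wrist')[:1]])
save(c,'w5.png')
O=obs(['wrist','scene','top']*2); v=fit(O,(602,52.5,0,0)); print(v,np.degrees(v[2:]),pts(v))
B=[(c,p) for n,q,c,p in O if q=='lever_ball']; print(tri(B))
E
```

```text
time: 11.45
position: [446.1, 16.0, 97.7]
tcp_rot: [180.0, 0.0, -167.7]
contact_force: [-0.0, -0.3, -0.1]
gripper_width: 46.8
grip_force: 0.0
[316.31386259 294.72436092] (array([315.0688172 , 293.72114695]), array([ 282,  263,   64,   66, 2790], dtype=int32)) [([317.1, 291.6], 0.67)]
time: 12.18
position: [445.9, 16.0, 237.1]
tcp_rot: [180.0, -0.0, -167.7]
contact_force: [0.1, -0.0, 0.1]
gripper_width: 80.1
grip_force: 0.0
[318.15650694 226.37587123] (array([315.97529259, 223.7503251 ]), array([301, 209,  32,  32, 769], dtype=int32)) [([313.1, 223.3], 0.69)] []
wrist lever_ball [0.2 1.3]
scene lever_ball [-1.5 -0.6]
scene bush_mouth [54.7 38.5]
top lever_ball [1.8 3.3]
top bush_mouth [ 0.5 -1.8]
wrist lever_ball [0.8 0.5]
scene lever_ball [-3.2  2. ]
scene bush_mouth [0.1 0.1]
top lever_ball [0.1 1. ]
top bush_mouth [0.5 1.1]
[ 6.00878972e+02  5.20676138e+01  4.00339443e-03 -2.93859054e-02] [ 0.2293776  -1.68368836] {'lever_ball': array([444.87888117,  16.8274161 ,  95.29893178]), 'bush_mouth': array([599.87588891,  51.84101875, 134.98488929]), 'vise': array([600.87897226,  52.06761384,   0.        ])}
(array([444.97865187,  19.17963041,  99.30333652]), [array([3. , 3.2]), array([-0.9, -1.3]), array([0.9, 3.2]), array([3.6, 2.4]), array([-2.6,  1.3]), array([-0.8,  0.9])])
```

View pics/w5.png

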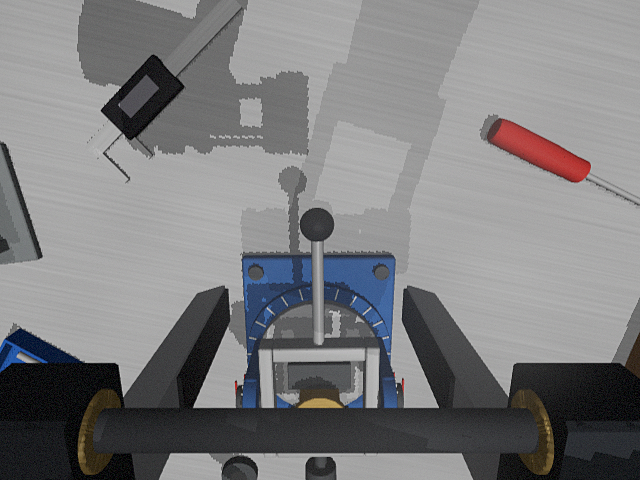

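The view shows the lever lying along the plate's centre line: ball at (317,224), bolts at (256,271) and (381,271), with the red mark under the lever. Swivel is about 0. I'll measure tilt precisely by stereo from two shifted wrist views.

```bash
cat > st.py <<'E'
from blob import *
import sys
c=cam('wrist'); save(c,sys.argv[1]+'.png'); np.save(sys.argv[1]+'.npy',c,allow_pickle=True)
g=proj(c,[445,17.5,99]); print('pred',g,'blob',ballpx(c,g,30))
hsv=cv2.cvtColor(c['img'],cv2.COLOR_RGB2HSV); b=cv2.inRange(hsv,(15,100,60),(30,255,255))
m=np.zeros_like(b); gm=proj(c,[601.5,52.5,131]); cv2.circle(m,tuple(int(v) for v in gm),45,255,-1); b&=m
h=cv2.convexHull(np.argwhere(b)[:,::-1].astype(np.int32)); print('mouth pred',gm,'ell',cv2.fitEllipse(h))
for q in ('lever_ball','bush_mouth'): print(q,[(r['centre'],round(r['confidence'],2)) for r in spotter.pinpoint(q,'wrist')[:1]])
E
python3 -m creep '[[8,-0.4,2,3,0,0,0],[8,-0.6,2.9,4,0,0,0],[8,-0.7,2.9,3,0,0,0],[8,0,0,0,0,0,0],[8,0,0,0,0,0,0]]'; python3 st.py sA
python3 -m creep '[[8,1,-4,0,0,0,0],[8,1,-4,0,0,0,0],[8,1,-4,0,0,0,0],[8,0.5,-3.6,0,0,0,0],[8,0,0,0,0,0,0],[8,0,0,0,0,0,0]]'; python3 st.py sB
```

```text
time: 13.85
position: [429.0, 93.5, 336.5]
tcp_rot: [-180.0, -0.1, -167.7]
contact_force: [0.4, -0.3, 0.0]
gripper_width: 80.2
grip_force: 0.0
pred [239.99025273 202.52339025] blob (array([239.8490566 , 201.88867925]), array([228, 190,  25,  25, 530], dtype=int32))
mouth pred [243.1526307  357.49593332] ell ((245.7692413330078, 354.1582336425781), (43.24091339111328, 51.2413215637207), 44.046730041503906)
lever_ball [([239.6, 199.9], 0.85)]
bush_mouth [([243.6, 358.8], 0.96)]
time: 14.75
position: [463.8, -62.0, 337.0]
tcp_rot: [179.9, -0.1, -167.8]
contact_force: [-0.4, 0.3, -0.5]
gripper_width: 79.8
grip_force: 0.0
pred [394.7755864  201.48587138] blob (array([389.62015504, 197.12403101]), array([381, 189,  20,  19, 258], dtype=int32))
mouth pred [393.2311479 356.3200485] ell ((392.8164367675781, 353.5535888671875), (43.15762710571289, 48.14078903198242), 141.28472900390625)
lever_ball [([392.7, 199.3], 0.63)]
bush_mouth [([394.4, 356.8], 0.7)]
```

```bash
python3 - <<'E'
from fit import *
L={}
crops=[]
for n in 'AB':
    c=np.load(f's{n}.npy',allow_pickle=True).item()
    for q,P,Rm in (('ball',[445,17.5,99],14),('flange',[601.5,52.5,135],24)):
        g=proj(c,P); x,y=(g-35).astype(int); z=-(c['M'].T@(np.array(P)-c['C']))[2]; r=Rm*c['fx']/z
        cr=cv2.resize(c['img'][y:y+70,x:x+70],None,fx=6,fy=6,interpolation=cv2.INTER_CUBIC); gray=cv2.GaussianBlur(cv2.cvtColor(cr,cv2.COLOR_RGB2GRAY),(9,9),0)
        h=cv2.HoughCircles(gray,cv2.HOUGH_GRADIENT_ALT,1.5,20,param1=120,param2=.5,minRadius=int(r*6*.85),maxRadius=int(r*6*1.15))
        bgr=cv2.cvtColor(cr,cv2.COLOR_RGB2BGR)
        print(n,q,'pred',np.round(g,1),'r',round(r,1),[] if h is None else [np.round([x+(a-2.5)/6,y+(b-2.5)/6,k/6],1) for a,b,k in h[0][:,:3]])
        if h is not None:
            a,b,k=h[0][0][:3]; L[n,q]=(c,(x+(a-2.5)/6,y+(b-2.5)/6)); cv2.circle(bgr,(int(a),int(b)),int(k),(0,0,255),1)
        crops.append(cv2.resize(bgr,(400,300) if 0 else (300,300)))
cv2.imwrite('pics/z3.png',np.vstack([np.hstack(crops[:2]),np.hstack(crops[2:])]))
for q in('ball','flange'):
    if ('A',q) in L and ('B',q) in L: print(q,tri([L['A',q],L['B',q]]))
E
```

```text
A ball pred [240.  202.5] r 13.6 [array([238.8, 201.3,  12.9])]
A flange pred [242.5 359.5] r 22.8 [array([242.3, 356.6,  21. ])]
B ball pred [394.8 201.5] r 13.6 [array([394.6, 199.6,  12.6])]
B flange pred [393.9 358.4] r 22.8 [array([395.8, 356.6,  20.2])]
ball (array([443.18090777,  16.37607665, 101.22088169]), [array([-0. , -0.4]), array([-0. ,  0.4])])
flange (array([595.77795612,  52.09084162, 139.71188807]), [array([-0. ,  0.6]), array([-0. , -0.6])])
```

View pics/z3.png

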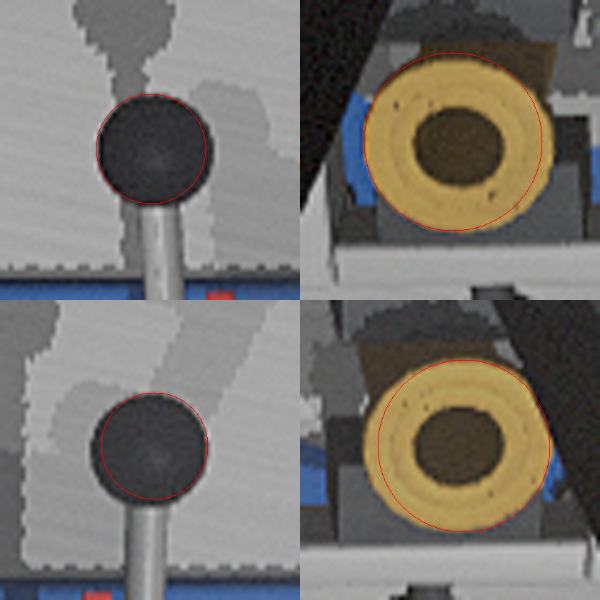

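The crops show ball and flange clearly, but the Hough circles are off by 1–2 px (ball centre by eye at about (155,150) in crop A and (150,450) in B). I'll use segmentation for sub-pixel centres.

```bash
python3 - <<'E'
from fit import *
L={}
for n in 'AB':
    c=np.load(f's{n}.npy',allow_pickle=True).item()
    im=c['img'].astype(np.uint8)
    def seg(P,f,op):
        g=proj(c,P); x,y=(g-35).astype(int); cr=cv2.resize(im[y:y+70,x:x+70],None,fx=6,fy=6,interpolation=cv2.INTER_CUBIC)
        b=cv2.morphologyEx(f(cr),cv2.MORPH_OPEN,cv2.getStructuringElement(cv2.MORPH_ELLIPSE,(op,op)))
        k,l,st,ce=cv2.connectedComponentsWithStats(b); i=1+np.argmin(np.linalg.norm(ce[1:]-210,axis=1)-(st[1:,4]>4000)*200)
        h=cv2.convexHull(np.argwhere(l==i)[:,::-1].astype(np.int32)); e=cv2.fitEllipse(h)
        return (x+(e[0][0]-2.5)/6,y+(e[0][1]-2.5)/6),np.round(np.array(e[1])/6,1)
    for q,a in dict(ball=([445,17.5,99],lambda z:cv2.inRange(cv2.GaussianBlur(z,(9,9),0),(0,0,0),(95,95,95)),75),
        flange=([601.5,52.5,135],lambda z:cv2.inRange(cv2.GaussianBlur(z,(9,9),0),(120,90,20),(255,215,140)),15)).items():
        p,e=seg(*a); L[n,q]=(c,p); print(n,q,np.round(p,2),e)
B,rb=tri([L['A','ball'],L['B','ball']]);F,rf=tri([L['A','flange'],L['B','flange']]); print(B,rb,F,rf)
d=F-B; h=np.hypot(d[0],d[1]); print('dz',d[2],'h',h,'sw',np.degrees(np.arctan2(d[1],d[0]))-12.5)
E
```

```text
A ball [239.76 201.93] [26.6 27.2]
A flange [243.49 357.66] [40.3 44.8]
B ball [393.23 200.78] [26.3 27.2]
B flange [394.45 356.52] [40.4 44.3]
[445.22706947  16.62888435  95.1788265 ] [array([-0. , -0.1]), array([-0. ,  0.1])] [600.14391106  53.02414717 133.34975354] [array([-0.,  0.]), array([-0., -0.])]
dz 38.1709270421363 h 159.13466927326618 sw 0.720977883020252
```

Tilt is about -1.1° and swivel about +0.7°, so both are already close. One gentle regrip will trim them: raise the ball about 3 mm and shift it about 2 mm towards +y.

```bash
python3 -m creep '[[8,-0.9,4,-5,0,0,0],[8,-0.98,3.86,-5,0,0,0],[7,0,0,-5,0,0,0],[7,0,0,-5,0,0,0],[6,0,0,-4.2,0,0,0],[5,0,0,0,0,0,0],[3,0,0,0,0,0,0],[2.4,0,0,0,0,0,0],[2.4,0,0,0,0,0,0],[2.4,0,0,0,0,0,0],[2.4,0,0,0,0,0,0]]' 12
```

```text
time: 16.27
position: [446.0, 14.3, 98.7]
tcp_rot: [-180.0, 0.0, -167.7]
contact_force: [0.2, -0.1, 0.3]
gripper_width: 24.3
grip_force: 0.0
```

No contact at 24 mm opening, so the ball isn't centred on the pads. I'll open, go 14 mm lower and close again as a probe.

```bash
python3 -m creep '[[5,0,0,0,0,0,0],[5,0,0,0,0,0,0],[5,0,0.2,-1.4,0,0,0],[5,0,0,0,0,0,0],[2.4,0,0,0,0,0,0],[2.4,0,0,0,0,0,0],[2.4,0,0,0,0,0,0],[2.4,0,0,0,0,0,0],[2.4,0,0,0,0,0,0]]' 6
python3 - <<'E'
from blob import *
c=cam('wrist'); s=telemetry.read_state();p=np.array(s['position']); print(s['position'],s['gripper_width'],s['grip_force'],s['contact_force'],proj(c,p+[0,0,2]),[r['centre'] for r in spotter.pinpoint('lever_ball','wrist')[:1]])
E
```

```text
time: 17.4
position: [445.9, 16.6, 84.7]
tcp_rot: [180.0, 0.0, -167.7]
contact_force: [0.8, 1.1, 0.9]
gripper_width: 26.8
grip_force: 6.0
[446.00928812  16.63209087  84.73731534] 26.6884284334342 6.017545536160469 [-0.25399057  1.58777554  0.58732825] [316.30744116 296.63606688] [[316.7, 300.1]]
```

Contact at 26.7 mm here, with the pads 14 mm lower. All the contact data agree if the pads effectively end about 28 mm higher than the TCP figure suggests, and the wrist pictures show the same. I'll lower a further 17 mm, grip properly and trim.

```bash
python3 -m creep '[[5,0,0,0,0,0,0],[5,0,0,0,0,0,0],[5,0,0,-1.7,0,0,0],[5,0,0,0,0,0,0],[2.2,0,0,0,0,0,0],[2.2,0,0,0,0,0,0],[2.2,0,0,0,0,0,0],[2.2,0,0,0,0,0,0],[2.2,0,0,0,0,0,0]]' 15
python3 - <<'E'
from blob import *
c=cam('wrist'); s=telemetry.read_state();p=np.array(s['position']); print(s['position'],s['gripper_width'],s['grip_force'],s['contact_force'],proj(c,p+[0,0,30]),[r['centre'] for r in spotter.pinpoint('lever_ball','wrist')[:1]])
E
```

```text
time: 18.62
position: [446.0, 16.6, 67.8]
tcp_rot: [180.0, 0.0, -167.7]
contact_force: [-0.7, 1.6, 0.8]
gripper_width: 26.9
grip_force: 15.0
[446.07218806  16.5352493   67.79000958] 26.80633245204436 15.000146180391312 [-0.60974004  1.04292498  1.10118749] [316.44272269 323.45060489] [[316.6, 318.9]]
```

```bash
python3 -m creep '[[2.2,-0.02,0.1,0.15,0,0,0],[2.2,-0.02,0.1,0.15,0,0,0],[2.2,0,0,0,0,0,0],[2.2,0,0,0,0,0,0]]' 15
python3 -m creep '[[5,0,0,0,0,0,0],[6,0,0,0,0,0,0],[7,0,0,0,0,0,0],[8,0,0,6,0,0,0],[8,-0.6,2.6,6,0,0,0],[8,-0.6,2.6,6,0,0,0],[8,-0.6,2.6,6,0,0,0],[8,0,0,2.5,0,0,0],[8,0,0,0,0,0,0],[8,0,0,0,0,0,0]]'; python3 st.py sA
python3 -m creep '[[8,1,-4,0,0,0,0],[8,1,-4,0,0,0,0],[8,1,-4,0,0,0,0],[8,0.5,-3.6,0,0,0,0],[8,0,0,0,0,0,0],[8,0,0,0,0,0,0]]'; python3 st.py sB
cat > seg.py <<'E'
from fit import *
L={}
for n in 'AB':
    c=np.load(f's{n}.npy',allow_pickle=True).item()
    im=c['img'].astype(np.uint8)
    def seg(P,f,op):
        g=proj(c,P); x,y=(g-35).astype(int); cr=cv2.resize(im[y:y+70,x:x+70],None,fx=6,fy=6,interpolation=cv2.INTER_CUBIC)
        b=cv2.morphologyEx(f(cr),cv2.MORPH_OPEN,cv2.getStructuringElement(cv2.MORPH_ELLIPSE,(op,op)))
        k,l,st,ce=cv2.connectedComponentsWithStats(b); i=1+np.argmin(np.linalg.norm(ce[1:]-210,axis=1)-(st[1:,4]>4000)*200)
        h=cv2.convexHull(np.argwhere(l==i)[:,::-1].astype(np.int32)); e=cv2.fitEllipse(h)
        return (x+(e[0][0]-2.5)/6,y+(e[0][1]-2.5)/6),np.round(np.array(e[1])/6,1)
    for q,a in dict(ball=([445,17.5,99],lambda z:cv2.inRange(cv2.GaussianBlur(z,(9,9),0),(0,0,0),(95,95,95)),75),
        flange=([601.5,52.5,135],lambda z:cv2.inRange(cv2.GaussianBlur(z,(9,9),0),(120,90,20),(255,215,140)),15)).items():
        p,e=seg(*a); L[n,q]=(c,p); print(n,q,np.round(p,2),e)
B,rb=tri([L['A','ball'],L['B','ball']]);F,rf=tri([L['A','flange'],L['B','flange']]); print(B,rb,F,rf)
d=F-B; h=np.hypot(d[0],d[1]); print('dz',d[2],'tilt',np.degrees((35-d[2])/160),'h',h,'sw',np.degrees(np.arctan2(d[1],d[0]))-12.5)
E
python3 seg.py
```

```text
time: 19.23
position: [445.6, 18.0, 70.6]
tcp_rot: [-180.0, 0.0, -167.8]
contact_force: [1.9, -2.7, -1.5]
gripper_width: 26.9
grip_force: 15.0
time: 20.48
position: [427.8, 92.6, 325.0]
tcp_rot: [180.0, -0.2, -167.7]
contact_force: [-1.0, 0.2, 0.3]
gripper_width: 80.2
grip_force: 0.0
pred [238.58537991 206.30470843] blob (array([238.97522124, 206.00176991]), array([226, 194,  27,  25, 565], dtype=int32))
mouth pred [241.86829167 364.99743543] ell ((244.79139709472656, 361.525390625), (44.573795318603516, 53.727088928222656), 47.663414001464844)
lever_ball [([237.5, 205.2], 0.97)]
bush_mouth [([244.9, 365.7], 0.94)]
time: 21.38
position: [463.0, -63.0, 326.0]
tcp_rot: [179.9, -0.1, -167.8]
contact_force: [0.1, 0.7, 0.1]
gripper_width: 80.4
grip_force: 0.0
pred [397.46935706 204.53353602] blob (array([393.46236559, 201.22222222]), array([385, 192,  20,  21, 279], dtype=int32))
mouth pred [395.72166517 362.87592953] ell ((396.25946044921875, 361.63104248046875), (44.345638275146484, 45.35048294067383), 149.27354431152344)
lever_ball [([395.4, 203.1], 0.63)]
bush_mouth [([399.2, 363.0], 0.67)]
A ball [238.97 206.12] [27.6 28. ]
A flange [242.26 365.65] [40.6 45.8]
B ball [397.48 204.27] [27.2 28. ]
B flange [396.87 363.57] [40.9 45.2]
[444.92975551  17.70001046  97.96032202] [array([-0., -0.]), array([-0.,  0.])] [600.82802867  53.13997779 133.08493428] [array([-0.,  0.]), array([-0., -0.])]
dz 35.124612265531354 tilt -0.04462348056568836 h 159.87577320265194 sw 0.30725106119417234
```

The vise is at zero: tilt about 0.0° and swivel about 0.3°, with the bush on axis at about (601,53). Now the scope.

```bash
python3 -m creep '[[9,0,-2,5,0,0,-8],[9,0.3,-4.5,5,0,0,-8],[9,0.3,-5.5,0.4,0,0,-8],[9,0.4,-5.8,0,0,0,-8],[9,0.3,-4,0,0,0,-8],[9,0,-2,0,0,0,0],[9,0,0,0,0,0,0],[9,0,0,0,0,0,0]]'
cat > sc.py <<'E'
from h import *
s=telemetry.read_state(); O={}
print(s['position'],s['tcp_rot'])
for n in ['wrist','scene','top']:
    c=cam(n)
    if n=='wrist': save(c,'ws.png'); np.save('ws.npy',c,allow_pickle=True)
    for q,z in (('scope_grip',165),('scope',15),('scope_tip',15),('stand',0),('scope_band',65)):
        r=spotter.pinpoint(q,n)
        if r: print(n,q,np.round(r[0]['centre'],1),round(r[0]['confidence'],2),np.round(atz(c,r[0]['centre'],z),1))
E
python3 sc.py
```

```text
time: 22.52
position: [476.2, -296.5, 428.0]
tcp_rot: [180.0, 0.1, 152.4]
contact_force: [-0.1, -0.4, -0.1]
gripper_width: 89.9
grip_force: 0.0
[ 476.21813022 -296.5090658   428.04841072] [1.79975983e+02 5.69351256e-02 1.52437946e+02]
wrist scope_grip [317.6 239.9] 0.6 [ 519.4 -315.9  165. ]
wrist scope [316.2 213.9] 0.72 [ 521.7 -318.2   15. ]
wrist stand [315.5 209.9] 0.76 [ 518.8 -317.7    0. ]
scene scope_grip [261.2 167.5] 0.68 [ 523.8 -307.6  165. ]
scene scope [265.5 206.7] 0.63 [ 511.7 -320.6   15. ]
scene scope_tip [265.8 206.6] 0.98 [ 510.7 -320.5   15. ]
scene stand [265.1 211.6] 0.87 [ 516.1 -318.     0. ]
scene scope_band [263.6 188.2] 0.97 [ 498.4 -344.9   65. ]
top scope_grip [458.2 254.6] 0.48 [ 520.7 -318.2  165. ]
top scope [447.3 262.3] 0.79 [ 523.4 -325.7   15. ]
top stand [444.9 263.7] 0.78 [ 521.8 -322.5    0. ]
top scope_band [226.1 328. ] 0.73 [360.8 253.6  65. ]
```

```bash
python3 - <<'E'
from h import *
c=np.load('ws.npy',allow_pickle=True).item(); g=cv2.cvtColor(c['img'],cv2.COLOR_RGB2GRAY)
x,y=proj(c,[512,-320,200]).astype(int); print(x,y)
hsv=cv2.cvtColor(c['img'],cv2.COLOR_RGB2HSV)
b=g[y-56:y+56:4,x-60:x+60:4]
for r in b: print(''.join('%4d'%v for v in r))
E
```

```text
311 244
 160 163 162 163 159 157 143 107 110  93  75  72 111 112 113 113 112 116 113 113 117  89 145 139 141 141 139 143 141 142
 159 158 161 158 164 163 110 111  85  91  74  73  77 115 109 116 112 113 114 113 111 114  92 140 136 139 141 144 143 143
 162 160 161  98 112 108 112  83  88  83  82  74  74  74 114 104 106 111 112 110 114 114 112  90 144 143 140 143 140 139
 159 160 146 107 115 113  63  88  88  88  74  77  75  71  73 109 109  79 111 111 115 110 113 118  81 142 144 139 139 142
 162 164 112 115 109  71  89  85  85  91  74  77  72  71 112 112 104 108  84 110 112 108 111 112 109  94 144 142 139 142
 161 165 107 116 112  86  88  91  86  90  68  74  72 115 109 111 109 108 110  83 110 107 110 114 112 114 100 141 138 143
 160 165 165 114 107  93  87  88  83  86  73  76 118 115 117 110 109 108 111 112  94 112 110 113 109 112 113 110 148 139
 159 163 157 166 108 114  97  87  84  86  73  75  76  71  68  67 104 106 112 112 112 105 117 111 112 111 107 110 109 141
 154 163 160 162 169 107 111 100  85  86  66  71  72  71  54  44  45 105 108 109 112 113 113  58 110 111 108 112 112 124
 16
[... 1595 characters left out ...]
160 159 159 159 159 163 160 156 155 152 155 156 156 160 158 158 159 156 161 159 154 160 162 159
 160 163 157 164 158 157 158 162 161 161 158 160 157 156 156 157 155 157 155 156 153 155 162 159 157 158 159 157 156 160
 160 163 161 161 159 161 162 165 161 160 157 155 162 156 153 158 153 156 160 156 158 156 159 156 155 156 162 159 158 159
 160 161 158 161 161 160 160 159 159 158 159 158 157 157 156 154 155 155 157 160 158 156 156 157 159 158 159 156 157 159
 156 157 161 163 160 159 156 156 162 160 155 159 154 159 158 157 157 154 155 155 154 156 159 156 155 155 156 158 161 158
 159 160 159 159 156 161 160 158 161 161 158 159 157 156 155 155 155 157 156 157 158 154 158 153 156 156 161 157 155 160
```

The pixel dump shows the dark head as a roughly 45° diamond near (320,245), so scope x lies at about 17° in the world. I'll turn the tool to yaw 17° with the camera above the scope and refine there.

```bash
python3 -m creep '[[9,-0.3,-0.4,0,0,0,-10.5],[9,-0.3,-0.4,0,0,0,-10.5],[9,-0.3,-0.4,0,0,0,-10.5],[9,-0.3,-0.4,0,0,0,-10.5],[9,-0.3,-0.4,0,0,0,-10.5],[9,-0.3,-0.4,0,0,0,-10.5],[9,-0.3,-0.4,0,0,0,-10.5],[9,-0.3,-0.4,0,0,0,-10.5],[9,-0.3,-0.4,0,0,0,-10.5],[9,-0.3,-0.4,0,0,0,-10.5],[9,-0.2,-0.3,0,0,0,-10.5],[9,-0.1,-0.2,0,0,0,-10.5]]'
python3 -m creep '[[9,0,0,0,0,0,-9],[9,0,0,0,0,0,0],[9,0,0,0,0,0,0]]'
python3 sc.py; python3 - <<'E'
from h import *
c=np.load('ws.npy',allow_pickle=True).item(); g=cv2.cvtColor(c['img'],cv2.COLOR_RGB2GRAY)
x,y=proj(c,[517,-319,195]).astype(int); print(x,y, proj(c,[517,-319,125]))
b=g[y-48:y+48:3,x-45:x+45:3]
for r in b: print(''.join('%4d'%v for v in r))
E
```

```text
time: 24.92
position: [442.9, -343.3, 427.2]
tcp_rot: [180.0, 0.0, 25.9]
contact_force: [-0.3, -0.0, -0.4]
gripper_width: 90.1
grip_force: 0.0
time: 25.3
position: [443.1, -343.1, 427.2]
tcp_rot: [180.0, 0.0, 17.4]
contact_force: [0.1, 0.2, -0.1]
gripper_width: 90.1
grip_force: 0.0
[ 443.07623085 -343.07877335  427.20904149] [1.79997925e+02 7.77921561e-06 1.73947732e+01]
wrist scope_grip [316.8 121.8] 0.56 [ 520.6 -320.5  165. ]
scene scope_grip [262.8 165.5] 0.79 [ 513.8 -314.1  165. ]
scene scope [265.5 209.6] 0.62 [ 520.5 -307.6   15. ]
scene scope_tip [340.4 217.2] 0.71 [ 368.6 -132.7   15. ]
scene stand [267.6 209.3] 0.73 [ 503.1 -323.5    0. ]
scene scope_band [263.9 191.4] 0.98 [ 507.7 -329.4   65. ]
top scope_grip [456.  257.8] 0.71 [ 513.  -312.4  165. ]
top scope [318.5 292.2] 0.67 [450.8  19.1  15. ]
top stand [443.9 264.1] 0.95 [ 520.8 -319.7    0. ]
314 125 [314.44180803 124.55297418]
 157 155 158 136 105 115 112 112 113 117 110 108 111 111 114 113 114 125 127 127 125 119 124 118 120 123 131 154 151 153
 160 157 134 143  97 114 114 113 118 115 118 113 110 113 116 114 110
[... 2982 characters left out ...]
111 111 107 110 115 107 107 109 118  71  71  65  71  72  77  69  71  76  76  72  73  88  93  88
 137 141 141 156 156 165 120 123 106 110 113 109 109 114  91  74  75  74  72  69  89  77  93  88  73  74  73  89  88  95
 145 161 161 156 161 158 122 111 113 112 109 111 115 116  99  66  69  78  82  80  84  83  79  81  81  70  65 102 111 106
 157 155 160 160 140 143 107 110  66 108 107 106 130 148 123 105 110 108 111 108 108 111 107 107 106 109 108 110 106 106
 155 154 151 137 142 146 138 144 139 138 138 141 137 158 157 126 108  99 105 104 106 104 108 108 107 110 111 108 109  98
 162 140 139 135 142 143 138 139 143 141 143 149 158 157 158 159 161 160 158 160 161 159 164 103 108 111 106 108  98 163
```

```bash
cat > hd.py <<'E'
from h import *
def head(c,z=195,guess=(517,-319)):
    g=cv2.GaussianBlur(cv2.cvtColor(c['img'],cv2.COLOR_RGB2GRAY),(5,5),0); x,y=proj(c,[*guess,z]).astype(int)
    m=np.zeros_like(g); cv2.circle(m,(x,y),48,255,-1)
    for th in (60,62,64,66):
        b=cv2.morphologyEx(cv2.inRange(g,0,th)&m,cv2.MORPH_OPEN,np.ones((9,9)))
        n,l,st,ce=cv2.connectedComponentsWithStats(b); i=1+np.argmax(st[1:,4]); h=cv2.convexHull(np.argwhere(l==i)[:,::-1].astype(np.int32))
        W=np.array([atz(c,p[0],z)[:2] for p in h],np.float32)
        print(th,st[i],cv2.minAreaRect(h),cv2.minAreaRect(W))
E
python3 - <<'E'
from hd import *
head(np.load('ws.npy',allow_pickle=True).item())
E
```

```text
60 [301 107  30  37 922] ((315.5, 125.0), (36.0, 29.0), 90.0) ((517.2711181640625, -320.1638488769531), (33.5341911315918, 27.861881256103516), 16.90611457824707)
62 [ 301  104   30   40 1054] ((315.5517578125, 123.37931823730469), (28.56764793395996, 39.03137969970703), 4.763641834259033) ((518.6444091796875, -319.7952880859375), (36.16179656982422, 27.497657775878906), 12.390563011169434)
64 [ 301  104   30   41 1109] ((315.6448059082031, 123.7620849609375), (28.982873916625977, 39.94487762451172), 4.763641834259033) ((518.3604736328125, -320.0165100097656), (37.00127410888672, 27.920772552490234), 11.964712142944336)
66 [ 301  104   30   41 1124] ((315.5, 124.0), (40.0, 29.0), 90.0) ((518.1044311523438, -319.97503662109375), (37.10182189941406, 27.985210418701172), 16.906251907348633)
```

Head centre is at about (518.3,-320), yaw about 15–17°, measured size 37×28, which fits. I'll approach with a staged descent.

```bash
python3 -m creep '[[8,3,0.9,-2,0,0,-1.5],[8,3,0.9,-4,0,0,0],[8,1.52,0.51,-5,0,0,0],[7,0,0,-5,0,0,0],[7,0,0,-5,0,0,0],[6,0,0,-4,0,0,0],[6,0,0,-2,0,0,0],[6,0,0,-0.9,0,0,0],[6,0,0,0,0,0,0]]'
python3 - <<'E'
from h import *
s=telemetry.read_state(); c=cam('wrist'); p=np.array(s['position']); print(p)
for n in ('scope_grip','scope'): print(n,[(r['centre'],r['confidence']) for r in spotter.pinpoint(n,'wrist')[:1]])
print(proj(c,[518.3,-320,165]),proj(c,p))
g=cv2.cvtColor(c['img'],cv2.COLOR_RGB2GRAY)
for r in g[200:420:6,200:430:8]: print(''.join('%4d'%v for v in r))
E
```

```text
time: 27.32
position: [518.2, -320.0, 148.1]
tcp_rot: [-180.0, 0.0, 15.8]
contact_force: [-1.3, -0.2, 0.2]
gripper_width: 60.1
grip_force: 0.0
[ 518.23242796 -319.98148602  148.10556205]
scope_grip []
scope []
[314.2035945  309.68397341] [314.26739108 294.89827069]
 163 161 162 160 158 161 158 108 126 123 128 126 125 125 127 121 124 123 123  82  80  76 186 162 161 158 159 174 182
 161 161 158 164 161 160 159 168 128 124 126 125 126 121 122 123 119 123 124  84  79  79 163 163 163 166 164 166 178
 178 160 164 162 158 163 162 164 125 124 124 123 125 121 125 122 125 123 123  82  81  78 162 160 161 167 163 163 184
 186 170 161 159 163 167 161 164 125 123 118 122 122 127 123 123 122 119 127  79  94 115 165 163 162 166 161 175 182
 179 160 165 169 171 177 158  63  81 131 120 120 122 141 153 124 121 140 124 125 126 125 128 126 160 164 160 179 179
 177 182 188 180 180 181 189 120 120 123 122 123 124 138 171 143 140 143 144 123 123 124 123 119 180 168 178 180 181
 181 185 181 176 186 186 176 122 119 123 123 122 121 120 118 120 122 122 120 125 122 122 124 121 177 173 177 179 179
 176 181 181 18
[... 2794 characters left out ...]
 74  66  28  38 185 177 177 179 174 176 170 118 117 121 118 114 114 116 117 121 149 174 174 175 175 185  36  35  66
  74  66  31  25 182 175 175 178 177 178 121 115 117 115 121 116 115 117 116 178 170 172 172 174 175 178  35  46  70
  64  65  38  24 174 177 179 179 163 116 116 120 116 113 113 117 116 114 176 173 177 172 173 172 172 169  42  39  65
  61  66  35  88 185 177 177 179 121 119 118 120 120 117 119 114 110 170 172 169 174 169 173 178 174 172  27  48  63
  35  35  35  39  41  33  47  45  52  44  38  41  44  44  49  45  43  48  46  44  49  53  55  45  45  37  41  51  43
  61  64  55  59  60  61  64  68  55  58  64  64  68  60  69  65  66  68  66  60  68  67  68  62  69  67  67  63  56
```

The head is centred between the fingers (head columns about 284–347, pads at about 248 and 384). Closing and lifting.

```bash
python3 -m creep '[[3,0,0,0,0,0,0],[2,0,0,0,0,0,0],[2,0,0,0,0,0,0],[2,0,0,0,0,0,0],[2,0,0,0,0,0,0],[2,0,0,0,0,0,0]]' 25 && python3 -m creep '[[2,0,0,0.5,0,0,0],[2,0,0,1,0,0,0],[2,0,0,2,0,0,0],[2,0,0,3,0,0,0],[2,0,0,4,0,0,0],[2,0,0,4,0,0,0],[2,0,0,4,0,0,0],[2,0,0,1,0,0,0],[2,0,0,0,0,0,0]]'
python3 sc.py
```

```text
time: 28.22
position: [518.3, -319.9, 148.3]
tcp_rot: [-180.0, -0.0, 15.8]
contact_force: [-0.3, 0.1, 1.2]
gripper_width: 27.8
grip_force: 24.8
time: 29.35
position: [518.4, -320.1, 343.3]
tcp_rot: [180.0, -0.0, 15.8]
contact_force: [0.1, 0.2, -1.6]
gripper_width: 27.9
grip_force: 24.8
[ 518.39914165 -320.14578341  343.25852928] [ 1.79961048e+02 -2.40232730e-02  1.57626103e+01]
wrist scope [312.5 230.1] 0.67 [ 468.4 -330.9   15. ]
wrist scope_tip [317.5 223.1] 0.88 [ 478.9 -334.5   15. ]
wrist stand [310.4 185.7] 0.72 [ 519.8 -313.6    0. ]
wrist scope_band [313.7 247.7] 0.69 [ 460.9 -334.9   65. ]
scene scope_grip [257.8 104.4] 0.68 [ 294.4 -671.8  165. ]
scene scope [262.3 149.7] 0.71 [ 318.9 -625.6   15. ]
scene scope_tip [262.3 151.9] 0.97 [ 327.8 -612.3   15. ]
scene stand [265.6 208.9] 0.64 [ 506.7 -329.2    0. ]
scene scope_band [258.  131.2] 0.6 [ 303.1 -670.5   65. ]
top scope_tip [417.9 188.6] 0.49 [ 728.4 -258.1   15. ]
top stand [443.9 263.5] 0.6 [ 522.4 -319.8    0. ]
```

```bash
python3 -m creep '[[2,0.2,1,0,0,0,0],[2,0.5,2.5,0,0,0,0],[2,0.9,4,0,0,0,0],[2,1,4.5,0,0,0,0],[2,1,4.5,0,0,0,0],[2,1,4.5,0,0,0,0],[2,1,4.5,0,0,0,0],[2,1,4.5,0,0,0,0],[2,0.9,4,0,0,0,0],[2,0.5,2.3,0,0,0,0],[2,0.24,1.01,0,0,0,0],[2,0,0,0,0,0,0]]' 35
python3 -m creep '[[2,0,0,-1.5,0,0,0],[2,0,0,-1,0,0,0],[2,0,0,0,0,0,0]]'
cat > mt.py <<'E'
from h import *
s=telemetry.read_state(); p=np.array(s['position']); tz=p[2]-133.3
print(np.round(p,1),'tip z',tz)
for n in ('wrist','scene','top'):
    c=cam(n); 
    if n=='wrist': save(c,'wm.png'); np.save('wm.npy',c,allow_pickle=True)
    for q,P in (('scope_tip',[p[0],p[1],tz]),('scope_band',[p[0],p[1],tz+50]),('scope_grip',[p[0],p[1],tz+150]),('bush_mouth',[600.8,53,135]),('lever_ball',[444.8,18.2,100])):
        r=spotter.pinpoint(q,n)
        if r: print(n,q,np.round(r[0]['centre'],1),round(r[0]['confidence'],2),'pred',np.round(proj(c,P),1),np.round(atz(c,r[0]['centre'],P[2]),1))
E
python3 mt.py; python3 - <<'E'
from h import *
c=np.load('wm.npy',allow_pickle=True).item(); p=proj(c,[600.8,53,135]).astype(int); print(p)
hsv=cv2.cvtColor(c['img'],cv2.COLOR_RGB2HSV); v=hsv
y0,x0=p[1]-75,p[0]-42
for r in hsv[y0:y0+135:4,x0:x0+84:4]: print(' '.join('%3d/%-3d'%(a[0],a[2]) if a[1]>90 else '  .%-3d'%a[2] for a in r))
E
```

```text
time: 31.75
position: [600.6, 53.5, 343.2]
tcp_rot: [180.0, 0.0, 15.8]
contact_force: [-0.5, -0.1, -1.9]
gripper_width: 27.9
grip_force: 34.7
time: 32.12
position: [600.1, 52.2, 317.0]
tcp_rot: [-180.0, 0.1, 15.7]
contact_force: [-0.0, 0.1, -2.9]
gripper_width: 27.9
grip_force: 34.7
[600.1  52.2 317. ] tip z 183.65255531173136
wrist scope_tip [314.  225.3] 0.59 pred [314.9 227.9] [602.   53.5 183.7]
wrist scope_band [313.3 249. ] 0.77 pred [314.8 246. ] [597.8  52.6 233.7]
wrist bush_mouth [316.3 215.2] 0.83 pred [314.5 213.7] [600.  51. 135.]
wrist lever_ball [112.7 322. ] 0.28 pred [306.5 351. ] [422.2 225.6 100. ]
scene scope_tip [320.2 227. ] 0.74 pred [316.9 229.9] [586.6  48.  183.7]
scene scope_band [315.2 174.1] 0.45 pred [316.6 213.1] [493.5 -90.  233.7]
scene scope_grip [315.5 178.8] 0.72 pred [316.1 177.2] [605.4  56.9 333.7]
scene bush_mouth [316.9 245.8] 0.62 pred [317.1 245.8] [601.1  52.5 135. ]
scene lever_ball [359.7 224.2] 0.63 pred [355.  227.2] [426.2  16.  100. ]
top scope_tip [301.6 221.5] 0.58 pred [302.5 223.7] [605.6  54.4 183.7]
top scope_band [304.1 215.7] 
[... 4728 characters left out ...]
 .40    .46    .38    .43    .37    .37    .43    .39    .44    .42    .22    .187   .126   .112
  .89    .192   .192   .187   .147   .46    .43    .50    .44    .44    .40    .40    .45    .48    .37    .39    .48    .38    .167   .130   .91 
108/143 109/145 110/140 109/146   .44    .48    .47    .36    .44    .41    .45    .48    .44    .39    .37    .44    .36    .51    .46    .122   .74 
109/143 108/141 109/145 109/145   .46    .44    .47    .45    .45    .44    .46    .44    .38    .43    .25    .37    .35    .35    .34  110/115 109/113
108/145 109/141 108/142 108/143   .45    .49    .46    .46    .43    .37    .42    .31    .41    .39    .47    .38    .39    .42    .39  108/110 109/117
```

```bash
cat > tube.py <<'E'
from h import *
c=np.load('wm.npy',allow_pickle=True).item(); im=c['img']; hsv=cv2.cvtColor(im,cv2.COLOR_RGB2HSV)
b=cv2.inRange(cv2.GaussianBlur(im,(3,3),0),(105,75,10),(255,225,150))&cv2.inRange(hsv,(12,90,60),(24,255,255))
x,y=proj(c,[600.8,53,135]).astype(int); m=np.zeros_like(b); cv2.circle(m,(x,y),34,255,-1); b=cv2.morphologyEx(b&m,cv2.MORPH_OPEN,np.ones((3,3)))
h=cv2.convexHull(np.argwhere(b)[:,::-1].astype(np.int32)); e=cv2.fitEllipse(h); print('flange',np.round(e[0],2),np.round(e[1],1),e[2],'at135',np.round(atz(c,e[0],135),1),'at133.3',np.round(atz(c,e[0],133.3),1))
print('cols',list(range(304,328)))
for r in range(216,262,1 if len(__import__('sys').argv)<2 else 2): print(r,' '.join('%3d%s'%(hsv[r,k,2],'y' if 22<=hsv[r,k,0]<=32 and hsv[r,k,1]>90 else ('b' if hsv[r,k,1]>90 else ' ')) for k in range(304,328)))
E
python3 tube.py
```

```text
flange [314.55 212.6 ] [51.1 51.7] 81.41055297851562 at135 [601.8  53.2 135. ] at133.3 [601.5  53.1 133.3]
cols [304, 305, 306, 307, 308, 309, 310, 311, 312, 313, 314, 315, 316, 317, 318, 319, 320, 321, 322, 323, 324, 325, 326, 327]
216  74   78b  85   77b  82   82   81b  79b  91b  96b  96b 101b  97b 101b  98b  99b 102b  93b 100b  97b  91b  89y  82b 159b
217  68   79   78   80b  78   81   80b  83b  84b  98b  95b  99b  98b  98b  99b  97b 103b  98b  95b 100b  95b  94b 109b 191b
218  59b  73b  76b  77   76b  80b  88   89b  95b  90b  99b  99b  96b 101b 102b  96b 106b 101b 103b  93b  90b  90b 141b 200b
219  84b  70   80   83   83   86   81b  94b  94b  95b  95b  99b  99b 104b  98b 100b  95b 102b 103b  94b  92b  85b 171b 199b
220 162b  73b  74   79b  84b  86b  92b  94b  93b  97b  95b 101b  97b 100b  95b 103b  99b 102b  96b  92b  89b 133b 198b 200y
221 200b 137b  73   80   91   88b  90b  94b  91b  97b  99b 101b 102b 101b 100b 101b  99b  98b  96b  91b 137b 188b 209b 177b
222 200y 191b 122b  71   78b  87b  93b  93b  97b  99b  95b  94b 100b 104b 104b  97b  99b  96b  88b 134b 189b 206b 174b 144b
[... 4135 characters left out ...]
   45   45   39   43   47   43   39   49   42   35   43   42   37   41   42   36 
257  42   45   42   46   45   41   45   43   43   46   37   43   39   42   38   39   42   37   34   43   45   48   41   44 
258  44   45   40   45   44   39   45   45   40   40   47   46   40   42   53   41   45   49   34   39   48   40   33   37 
259  40   44   44   41   38   39   40   41   44   48   39   42   42   48   35   39   39   42   42   43   36   40   40   44 
260  42   47   45   38   48   44   39   45   40   47   33   41   37   48   40   43   44   39   41   47   43   39   41   39 
261  46   46   44   47   36   42   46   40   32   43   39   44   42   41   41   39   39   40   37   34   40   36   32   40
```

```bash
python3 - <<'E'
from h import *
c=np.load('wm.npy',allow_pickle=True).item(); u=np.array([np.cos(np.radians(15.7)),np.sin(np.radians(15.7))]); t=np.array([-u[1],u[0]])
p=np.array([600.1,52.2])
for nm,z,px in (('tip',183.65,(315.0,223.8)),('band',233.65,(315.2,240.8))):
    print(nm,'pred',proj(c,[*(p+4*u),z]),'meas',px)
    q=atz(c,px,z)[:2]-4*u; print('  axis',q,'rel tcp u,t',(q-p)@u,(q-p)@t)
for z in (133.3,135):
    m=atz(c,(314.5,212.6),z)[:2]; print(z,m,'rel tcp u,t',(m-p)@u,(m-p)@t)
print('rows/mm z at tip',proj(c,[*(p+4*u),193.65])-proj(c,[*(p+4*u),183.65]))
E
```

```text
tip pred [314.97386074 222.99990639] meas (315.0, 223.8)
  axis [599.48287373  52.00485234] rel tcp u,t -0.6469094079680598 -0.020872397384945358
band pred [314.79375693 240.33652179] meas (315.2, 240.8)
  axis [599.86213472  51.84894843] rel tcp u,t -0.32398565542404667 -0.2735879985893787
133.3 [601.46992     53.15515984] rel tcp u,t 1.5772773539256564 0.5488235293788176
135 [601.82151503  53.24785791] rel tcp u,t 1.940839131670563 0.5429214306246197
rows/mm z at tip [-0.0317288   3.05418356]
```

Tube vertical and about 2 mm short of the bore axis (bore centre (314.5,212.6), tip front (315,223.8)). I'll correct the offset and lower to just above the rim, then check.

```bash
python3 -m creep '[[2,0.17,0.11,0,0,0,0],[2,0,0,-1,0,0,0],[2,0,0,-1.5,0,0,0],[2,0,0,-1,0,0,0],[2,0,0,-0.2,0,0,0],[2,0,0,0,0,0,0],[2,0,0,0,0,0,0],[2,0,0,0,0,0,0]]'
python3 mt.py | grep -v -e ball; python3 tube.py 2
```

```text
time: 34.02
position: [602.6, 54.2, 281.8]
tcp_rot: [180.0, -0.1, 15.8]
contact_force: [-0.3, 0.1, -1.0]
gripper_width: 28.0
grip_force: 34.7
[602.6  54.2 281.8] tip z 148.52750093980734
wrist scope_tip [316.8 227.1] 0.64 pred [314.8 228.4] [604.1  52.9 148.5]
wrist scope_band [314.1 247.9] 0.71 pred [314.7 246.4] [601.4  54.2 198.5]
wrist bush_mouth [315.6 229.7] 0.9 pred [315.6 226.8] [598.5  52.4 135. ]
scene scope_tip [317.3 243.4] 0.63 pred [316.8 242. ] [604.9  59.2 148.5]
scene scope_band [318.8 221.5] 0.91 pred [316.5 225.7] [587.6  44.1 198.5]
scene scope_grip [315.6 192.1] 0.72 pred [316.  190.9] [606.4  57.8 298.5]
scene bush_mouth [315.  246.6] 0.51 pred [317.1 245.8] [606.8  52.1 135. ]
top scope_tip [302.3 222.8] 0.61 pred [302.3 225.8] [610.1  54.2 148.5]
top scope_band [302.  219.5] 0.56 pred [301.4 221.4] [607.1  52.8 198.5]
top scope_grip [297.2 211.8] 0.53 pred [299.4 211.4] [601.8  59.  298.5]
top bush_mouth [301.  229.8] 0.71 pred [303.  227.6] [595.4  58.1 135. ]
flange [315.73 225.48] [55.2 57. ] 84.13021850585938 at135 [601.9  53.2 135. ] at133.3 [601.5  53.1 
[... 2283 characters left out ...]
   85   84   89   64   67   72   70   68   65  112b 199y 192b 192b 186b 163b 166b
252  42   43   39   32   26   43   41   40   41   39   42   44   44   40   38   47   39   38   33   28   36   30   45   39 
254  43   44   48   43   44   42   43   39   44   49   37   48   41   42   48   43   42   42   40   37   44   42   47   45 
256  41   42   46   42   48   46   45   45   45   46   45   44   45   45   39   40   42   38   44   43   41   36   40   43 
258  45   43   50   42   45   43   47   47   44   42   43   49   47   38   42   51   44   43   40   41   37   43   40   44 
260  44   49   37   44   39   40   44   43   43   42   41   49   40   46   37   48   46   42   37   42   37   42   30   44
```

The tube is within about 0.9 mm of the bore axis. I'll trim and lower 63.5 mm to put the band at the rim.

```bash
python3 -m creep '[[2,-0.03,-0.08,0,0,0,0],[2,0,0,-0.7,0,0,0],[2,0,0,-1,0,0,0],[2,0,0,-1,0,0,0],[2,0,0,-1,0,0,0],[2,0,0,-1,0,0,0],[2,0,0,-1,0,0,0],[2,0,0,-0.6,0,0,0],[2,0,0,0,0,0,0],[2,0,0,0,0,0,0],[2,0,0,0,0,0,0],[2,0,0,0,0,0,0]]'
python3 mt.py | grep -v -e ball; python3 tube.py 2 | cut -c1-300; python3 - <<'E'
from h import *
c=np.load('wm.npy',allow_pickle=True).item(); u=np.array([np.cos(np.radians(15.7)),np.sin(np.radians(15.7))])
for r in (0,4,11,24,-11,-24): print(r,proj(c,[*(np.array([601.7,53.2])+r*u),135]))
E
```

```text
time: 36.42
position: [602.2, 53.4, 218.6]
tcp_rot: [180.0, -0.0, 15.8]
contact_force: [0.2, 0.6, -1.5]
gripper_width: 28.1
grip_force: 34.7
[602.2  53.4 218.6] tip z 85.30311810402338
wrist scope_tip [316.8 227.2] 0.67 pred [314.8 228.4] [603.6  52.1  85.3]
wrist scope_band [315.5 246.5] 0.79 pred [314.7 246.3] [602.3  52.8 135.3]
wrist bush_mouth [312.6 248.6] 0.78 pred [314.6 248.3] [600.2  54.3 135. ]
scene scope_tip [267.5 211.5] 0.24 pred [317.  261.6] [ 574.8 -209.2   85.3]
scene scope_band [441.  291.6] 0.72 pred [316.8 246. ] [487.1 359.1 135.3]
scene scope_grip [316.2 214.6] 0.8 pred [316.2 213. ] [606.2  58.4 235.3]
scene bush_mouth [206.8 198.5] 0.55 pred [317.1 245.8] [ 708.1 -307.2  135. ]
top scope_tip [304.9 230.7] 0.5 pred [303.7 231.1] [603.1  50.3  85.3]
top scope_band [303.2 230.7] 0.48 pred [302.9 227. ] [593.   52.7 135.3]
top scope_grip [499.2 220.7] 0.66 pred [301.1 218. ] [ 586.2 -398.9  235.3]
top bush_mouth [299.9 229.1] 0.56 pred [303.  227.6] [597.2  60.8 135. ]
flange [314.26 246.53] [64.5 67.3] 99.84358215332031 at135 [601.9  53.6 135. ] at133.3 [601.5 
[... 2476 characters left out ...]
38   47   41   42 
254  42   45   43   48   46   48   50   39   52   44   40   48   45   45   40   46   49   34   49   42   51   49   47   45 
256  46   43   41   42   43   52   42   49   43   47   49   43   44   47   41   46   31b  47   45b  46   48   44   45   43 
258  43   46   39   41   47   47   36   43   50   40   51   47   51   46   41   49   41   40   49   44   44   43   41   42 
260  47   40   45   44   45   47   36   42   41   40   43   45   45   35   46   43   45   46   37   35   45   44   43   46 
0 [314.71510652 247.00555793]
4 [314.72438898 241.31826908]
11 [314.74080787 231.25854285]
24 [314.77190364 212.20641508]
-11 [314.68994601 262.4212028 ]
-24 [314.66088508 280.22659798]
```

The band front sits at row 240.8 against 241.3 expected for rim height. The tube is centred to about 0.5 mm and the wrist force shows only the scope's weight. I'll settle briefly and hand in.

```bash
python3 -m creep '[[2,0,0,0,0,0,0],[2,0,0,0,0,0,0],[2,0,0,0,0,0,0],[2,0,0,0,0,0,0]]' && python3 -c "
from rig import manip
print(manip.finish_job())"
```

```text
time: 37.83
position: [602.1, 53.4, 218.2]
tcp_rot: [180.0, -0.0, 15.8]
contact_force: [-0.1, -0.3, -1.5]
gripper_width: 28.0
grip_force: 34.7
the job is handed in; nothing more can be done
None
```

The job is handed in at 37.8 s (limit 61 s): by my last measurements the vise is at zero (tilt about 0.0°, swivel about 0.3°), and the gripper holds the borescope still in the bush, within about 0.5 mm of centre and with the yellow band at the rim to within about 0.5 mm.

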